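Scan the dynamics cart's inventory label

TASK

Check the four-wheeled dynamics cart out of the lab inventory: pick up the hand scanner, hold it level with its window about 8 cm above the middle of the barcode label on the cart, pointing straight down at it, and keep it steady for two seconds. Do not scan the label on the wooden friction block, and do not push the cart or the block. Then set the scanner gently back on its pad, right way up, lengthwise along the pad and fully on it, and let go.

Things in the scene. Friction and masses are not known exactly. Their poses are not given: they have to be found in the camera images.
- scanner: Light grey paddle-shaped hand scanner, 190 mm long, lying on its pad. Origin at the centre of its underside (z = 0 is the underside); x runs from the handle to the head, z up. Handle: straight bar 34 mm wide (along y), from x = -95 to +35 mm and from 10 to 40 mm above the underside; grip it across y near x = 0, which is close to the centre of mass. Head: 60 long x 62 wide x 42 mm high block centred at x = +65 mm. Mass about 0.18 kg.
- scanner_window (a point): Middle of the scanner's window, in the underside of the head: at x = +65 mm, y = 0, z = 0 of the scanner's frame, same axes. The scanner looks straight out of it along -z (downwards when held level); it reads a label in any turn about that line.
- cart_label (a point): Middle of the barcode label (46 x 36 mm, white with dark bars) on the flat top of the four-wheeled aluminium cart, facing up, 61 mm above the bench. The cart is 186 mm long, 98 mm wide over its dark grey wheels and 60 mm high, has black end bumpers, and stands loose on the bench (0.5 kg); the label lies on its centre line, 40 mm from its centre along its x (long) axis. The axes are the cart's.
- block_label (a point): Middle of a like label on the plain wooden friction block without wheels (150 x 80 x 60 mm, 0.4 kg, loose), facing up, 61 mm above the bench, 30 mm from the block's centre along its long x axis. A bystander: not to be scanned. The axes are the block's.
- pad: Grey scanner pad fixed to the bench, 240 mm (x) x 110 mm (y) x 6 mm thick, flat, no rim. Origin at the centre of its underside, x along its length. The scanner starts on it, roughly centred and lengthwise.
Mind the look-alikes: they are no part of the job. There is more than one size of the part that bears cart_label; the job needs the larger.

How it is judged:
On the way:
1. the scanner, level, looks down at the cart's label from 40 to 140 mm, label within 18 mm of the beam, steady for 1 s (x of cart_label in the frame of scanner_window between -0.018 and 0.018 m and y of cart_label in the frame of scanner_window between -0.018 and 0.018 m and z of cart_label in the frame of scanner_window between -0.14 and -0.04 m and angle between scanner's own z axis and vertical below 0.25 rad and linear speed of scanner below 0.03 m/s and angular speed of scanner below 0.3 rad/s), for 1 s.
At the end, for the whole second after the job is handed in: The scanner rests released, flat and right way up on its pad, its middle within 35 mm of the pad's middle along and across it, lengthwise (either way round) within 20 degrees, with the cart and block within 20 mm of where they stood (x of scanner in the frame of pad between -0.035 and 0.035 m and y of scanner in the frame of pad between -0.035 and 0.035 m and z of scanner in the frame of pad between 0.003 and 0.01 m and angle between the x axis of scanner and the x axis of pad, either way round below 0.35 rad and z of scanner_window in the frame of pad between 0.002 and 0.011 m and contact force between scanner and pad above 0.3 N and angle between scanner's own z axis and vertical below 0.12 rad and linear speed of scanner below 0.02 m/s and distance of each of cart_label, block_label from where it was at the start of the episode below 0.02 m); the robot touches nothing.
It fails at once if the scanner is held steady over the wooden block's label as if to scan it (within 18 mm of the beam, 40 to 140 mm below the window, slower than 0.02 m/s) (x of block_label in the frame of scanner_window between -0.018 and 0.018 m and y of block_label in the frame of scanner_window between -0.018 and 0.018 m and z of block_label in the frame of scanner_window between -0.14 and -0.04 m and linear speed of scanner below 0.02 m/s and angular speed of scanner below 0.2 rad/s).
It fails at once if the cart is pushed more than 20 mm (distance of cart_label from where it was at the start of the episode above 0.02 m).
It fails at once if the block is pushed more than 20 mm (distance of block_label from where it was at the start of the episode above 0.02 m).
It fails at once if the scanner is dropped or slammed: moves faster than 0.6 m/s within 25 mm above its pad (linear speed of scanner above 0.6 m/s and z of scanner in the frame of pad below 0.031 m and horizontal distance between scanner and pad below 0.12 m).
It also fails if it takes over 51 s, if anything falls off the work surface, if the arm or the gripper's body presses on something with over 40 N, if the wrist force passes 120 N, or if a joint passes its speed limit or range.

ROBOT

A 6-joint arm with a two-finger parallel gripper is mounted at the origin on the work surface. World frame = base frame: x ahead of the robot, y to its left, z up, the work surface at z = 0. Lengths are in m, angles in rad, forces in N, time in s.
With the tool pointing down it reaches from about 0.25 to 0.85 m from the base axis. Payload 12.5 kg.
Tool frame: the origin (TCP) lies midway between the tips of the shut fingers; the grasp point (between the pads) lies 19 mm behind it (grip_point_offset is the distance from the TCP to the grasp point, in m); x points along the fingers, z is the direction in which the jaws open and shut, and the axes are right-handed (so a half turn about x gives the same grasp; the last joint's range is limited). The gripper opens to 93 mm and grips with 3 to 60 N. Pads are 15 mm wide; open, the fingers measure 128 mm over their backs; the gripper's body (75 mm by 188 mm) begins 65 mm behind the grasp point.
Start: joints at [1.233, 0.351, 1.652, -0, 1.139, -0.085], TCP at [0.138, 0.533, 0.219] pointing down, gripper open.
Joint ranges: [-2.75, 2.75], [-0.79, 2.1], [0.01, 2.65], [-1.57, 4.71], [0.07, 3.14], [-2.87, 2.87]. Speed limits (rad/s): [2.22, 2.22, 2.79, 3.14, 3.14, 3.14].

INTERFACE

Orientations are given as a 3x3 rotation matrix whose columns are the frame's x, y, z axes.
In Python, from rig import read_state, read_camera, get_calibration, close_job, grip_point_offset gives the robot as it stands.
- The arm moves only by the tool jog_arm, never from a script. Its arguments are lists of equal length, an entry for each row: "rotation": the turn, a rotation vector about the tool's x, y, z in degrees, a list of three; "delta_pos": the shift along the tool's x, y, z in cm, a list of three; "grip": the finger opening in cm, from 0 to 9.3. In form: {"rotation": [[ax, ay, az], ...], "delta_pos": [[tx, ty, tz], ...], "grip": [grip, ...]}. A call has 1 to 5 rows; each row is the pose to reach, as a shift and turn from the pose commanded when the call began, along the tool's axes at that moment; what a row does not reach only later rows make up. A row lasts 1/8 s, in which the tool goes at most 62.5 mm and 10.7 degrees, less where a joint would pass 70% of its speed; a pose out of reach is approached as far as the arm can. A call with a gripper value outside its range is refused whole. The fingers move at their own pace and stop on an object; the grip force is fixed at half the most. Time passes only in rows, so rows that repeat a pose let the fingers close. It gives the time, the measured TCP pose, the force and the opening at its end, in the units of the state.
- read_state(): the state, without advancing time (a new reading comes with each control period).
- read_camera(name): name is "scene" or "top"; returns (picture, depth): 384x512x3 uint8, red, green, blue; 384x512 float32, m along the optical axis (not along the pixel's ray), 0 where there is no reading.
- get_calibration(name): a dict with "vfov" (degrees; the focal length in pixels is half the picture's height over the tangent of half this angle, whatever the lens; pixels are square), "cx", "cy" (the principal point, pixels), "R" (3x3) and "t" (3): a world point X has camera coordinates R X + t. Camera axes: x right, y down, z forward; pixel columns grow to the right and rows downward; lengths in m; the calibration is good to about 2 mm. A picture is of the moment at which its call begins. get_calibration takes no time and is no camera call.
- close_job(): hands the job in, once; it reports no verdict.
The state is a dict: "time": time; "joints": joint angles; "dq": joint speeds; "effort": joint torques, N m; "eef_pos": TCP position; "ee_rot": TCP orientation; "force": force on the tool from outside, world axes, zero at the start; "ft_torque": the same for the moment, N m; "opening": finger opening in m.
Only numpy, scipy, OpenCV 4.12 (cv2) and the standard library are available. Lean on these libraries where they do the work, as an engineer would, in place of code of your own. Each camera call takes 0.05 s, during which the arm holds its last target.

## Working session

There is one attempt and no reset: what is moved stays moved. The work goes in short steps, Python scripts to look and compute and a tool call to move; the robot and the scene stay as the last step left them, time stands still between calls to the robot, and variables do not carry over. Pictures are saved under pics/ and viewed, and the job is handed in when it is done.

Besides the shell and the picture viewer there is one more tool, called in YAML: its name, and indented under it one key for each argument. jog_arm: Moves the arm, as the interface text tells. Its arguments: {"type":"object","properties":{"rotation":{"type":"array"},"delta_pos":{"type":"array"},"grip":{"type":"array"}},"required":["rotation","delta_pos","grip"]}

```bash
mkdir -p pics; cat > h.py <<'E'
import numpy as np,cv2
from rig import *
def snap(n):
    im,d=read_camera(n); np.savez(''+n+'.npz',im=im,d=d); return im,d
def cal(n):
    c=get_calibration(n); f=192/np.tan(np.radians(c['vfov'])/2); return f,c['cx'],c['cy'],np.array(c['R']),np.array(c['t'])
def world(n,d):
    f,cx,cy,R,t=cal(n); v,u=np.mgrid[:384,:512]
    P=np.stack([(u-cx)/f*d,(v-cy)/f*d,d],-1); return (P-t)@R
E
python3 - <<'E'
from h import *
for n in('scene','top'):
    im,d=snap(n); cv2.imwrite(f'pics/{n}0.png',im[:,:,::-1]); print(get_calibration(n))
s=read_state(); print(s); print(grip_point_offset)
E
```

```text
{'vfov': 45.56202754933747, 'cx': 255.52365988499318, 'cy': 183.6521742425166, 'R': array([[ 1.64332855e-01,  9.86404605e-01,  8.16765757e-04],
       [ 7.28518070e-01, -1.20811194e-01, -6.74289313e-01],
       [-6.65023409e-01,  1.11402916e-01, -7.38466828e-01]]), 't': array([-0.1080201 , -0.25838027,  1.51830588])}
{'vfov': 48.103962893903436, 'cx': 258.1973659018079, 'cy': 189.34142077225042, 'R': array([[-0.02563825, -0.99958122, -0.01341897],
       [-0.99526974,  0.02678133, -0.09338576],
       [ 0.09370603,  0.01096124, -0.99553957]]), 't': array([0.02171289, 0.46934824, 1.00087815])}
{'time': 0.1, 'joints': array([ 1.23339160e+00,  3.51194161e-01,  1.65236012e+00, -2.57445834e-05,
        1.13909278e+00, -8.45990717e-02]), 'dq': array([-0.00191913, -0.00178341, -0.00194925, -0.0002645 ,  0.00098783,
        0.0011421 ]), 'effort': array([ 8.31766647e-04, -4.98028564e+01, -2.85707527e+01,  7.00088474e-02,
        2.38765113e-02, -8.36168851e-05]), 'eef_pos': array([0.13744466, 0.53222879, 0.21814878]), 'ee_rot': array([[-3.26987143e-04, -9.68217167e-01,  2.50110798e-01],
       [-1.00270055e-03,  2.50111003e-01,  9.68216650e-01],
       [-9.99999444e-01,  6.58081621e-05, -1.05261496e-03]]), 'force': array([-0.01150321, -0.99140589, -0.56407251]), 'ft_torque': array([ 0.00239856, -0.02566171,  0.01970843]), 'opening': 0.09316175352622157}
0.0188
```

```bash
ls pics
```

```text
scene0.png
top0.png
```

View pics/scene0.png

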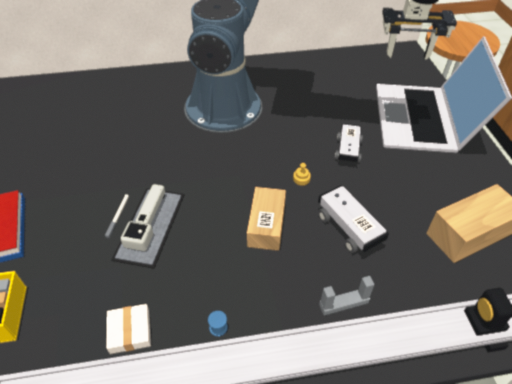

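View pics/top0.png

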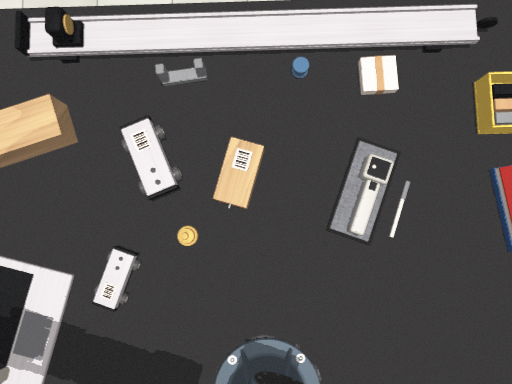

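The top view shows these candidates:
- **Carts:** the large cart is at (148,158) with its label at (141,141). The small look-alike cart is at (117,278) with its label at (108,291).
- **Wooden block:** at (240,172) with its label at (242,159). The big plain wooden wedge is at (35,130).
- **Scanner and pad:** the scanner head is at (378,168), its handle runs to (360,225), and it lies on the pad at (364,190). The white pen at (400,208) is not the scanner.

I choose the large four-wheeled cart and the scanner.

```bash
cat > m.py <<'E'
from h import *
def rect(P,mask):
    q=P[mask]; r=cv2.minAreaRect((q[:,:2]*1000).astype(np.float32)); return r,np.median(q[:,2])*1000,mask.sum()
for n,boxes in (('top',dict(cart=(115,110,185,205),block=(208,132,270,212),scan=(325,135,402,245),small=(90,240,142,312))),
                ('scene',dict(cart=(315,182,390,252),block=(244,184,290,252),scan=(112,180,186,268),small=(332,122,364,164)))):
    D=np.load(n+'.npz'); im=D['im'].astype(int); d=D['d']; P=world(n,d)
    v,u=np.mgrid[:384,:512]; z=P[...,2]
    for k,(a,b,c,e) in boxes.items():
        m=(u>=a)&(u<c)&(v>=b)&(v<e)&(d>0)
        print(n,k,'z hist',np.histogram(z[m],bins=np.arange(-.01,.085,.005))[0])
        if k=='scan':
            for lo,hi,l in((.003,.010,'pad'),(.034,.055,'upper'),(.044,.055,'head'),(.034,.06,'all')):
                mm=m&(z>lo)&(z<hi)
                if mm.sum()>10: print('  ',l,rect(P,mm))
        else:
            top=m&(z>.045)&(z<.075)
            if top.sum()>10: print('  top',rect(P,top))
E
python3 m.py
python3 - <<'E'
from h import *
D=np.load('top.npz');im=D['im'][:,:,::-1]
a=cv2.resize(im[110:210,110:190],None,fx=5,fy=5,interpolation=2);b=cv2.resize(im[130:250,320:410],None,fx=4,fy=4,interpolation=2)[:500]
b=cv2.copyMakeBorder(b,0,500-b.shape[0],0,0,0); cv2.imwrite('pics/crop1.png',np.hstack([a,b[:, :360]]))
E
```

```text
top cart z hist [   3 1263 2437   65    5   16   33   48  121  136   39   37   74  867
 1442   43    0    0]
  top (((549.915283203125, 262.7652587890625), (186.7561492919922, 72.94963073730469), 21.61592674255371), np.float64(60.54134410293073), np.int64(2463))
top block z hist [   5  967 1588   45   11   10    6   10   14    8   17    8   12  765
 1449   22    0    0]
  top (((508.1415100097656, 53.42583465576172), (80.02047729492188, 150.43321228027344), 72.73775482177734), np.float64(60.724904087593984), np.int64(2256))
top scan z hist [   6 1559 2717 2347  181   12   22   35   40   62  352  929  179    0
    0    0    0    0]
   pad (((465.6305236816406, -244.03021240234375), (184.6890869140625, 266.39752197265625), 87.67283630371094), np.float64(6.447559066559398), np.int64(3111))
   upper (((448.69097900390625, -247.0037841796875), (61.9827995300293, 189.96920776367188), 68.13481903076172), np.float64(46.697757496903016), np.int64(1530))
   head (((448.4944763183594, -247.5166778564453), (59.01218032836914, 186.77645874023438), 68.85062408447266), np.float64(47.34036639825083)
[... 1253 characters left out ...]
75, -248.99676513671875), (62.49401092529297, 192.31349182128906), 70.31334686279297), np.float64(46.83444922011946), np.int64(1105))
   head (((452.2763366699219, -248.34188842773438), (62.58638000488281, 188.52944946289062), 69.48477935791016), np.float64(47.736917468694294), np.int64(877))
   all (((451.688232421875, -248.99676513671875), (62.49401092529297, 192.31349182128906), 70.31334686279297), np.float64(46.846079593240006), np.int64(1107))
scene small z hist [  2 254 293  11  13  21  43  59  38  29 259 311   6   0   0   0   0   0]
  top (((277.2366027832031, 343.35198974609375), (50.92387008666992, 135.99093627929688), 69.52328491210938), np.float64(46.5188861029407), np.int64(317))
```

View pics/crop1.png

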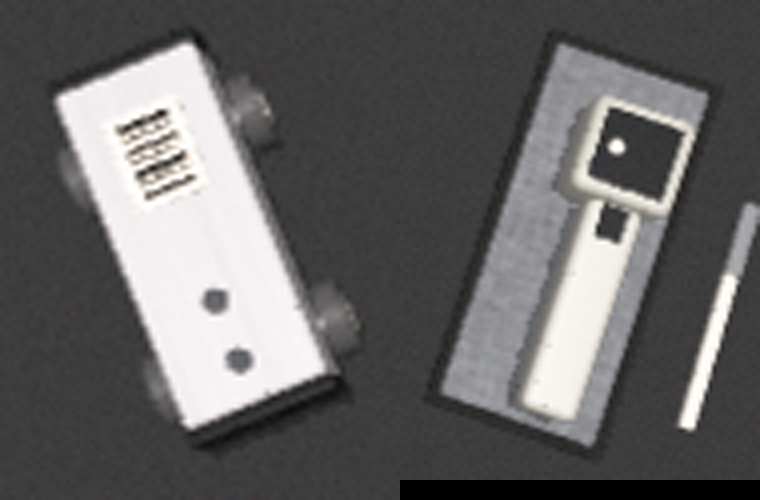

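The crop confirms it. On the left is the large cart, with four wheels, black bumpers and its label at about (141,141) in the full picture. On the right is the scanner lying on the grey pad with its head toward +x. Next I'll refine the axis, pad and label.

```bash
cat > m2.py <<'E'
from h import *
for n,bs,lb,hb,cb in(('top',(325,135,402,245),(131,130,152,152),None,(115,110,185,205)),('scene',(112,180,186,268),(352,213,376,234),None,(315,182,390,252))):
    D=np.load(n+'.npz'); im=D['im'].astype(int); d=D['d']; P=world(n,d); z=P[...,2]
    f,cx,cy,R,t=cal(n); v,u=np.mgrid[:384,:512]
    box=lambda b:(u>=b[0])&(u<b[2])&(v>=b[1])&(v<b[3])
    # rays on plane z=h
    def plane(h):
        r=np.stack([(u-cx)/f,(v-cy)/f,np.ones_like(u,float)],-1)@R; C=-R.T@t
        return C+r*((h-C[2])/r[...,2])[...,None]
    g=im.mean(-1)
    m=box(bs)&(g>75); Q=plane(.006)[m&(z<.012)]
    print(n,'pad',cv2.minAreaRect((Q[:,:2]*1000).astype(np.float32)), g[box(bs)&(z<.003)].mean())
    # scanner handle axis
    s=box(bs)&(z>.034)&(z<.06); q=P[s]
    a=np.radians(-21); ax=np.array([np.cos(a),np.sin(a)]); c=np.array([.450,-.248])
    p=(q[:,:2]-c)@ax; h=q[(p<.02)&(p>-.085)]
    vx=cv2.fitLine((h[:,:2]*1000).astype(np.float32),2,0,.01,.01).ravel(); print(' handle ang',np.degrees(np.arctan2(vx[1],vx[0])),vx[2:],len(h),'z',np.median(h[:,2]))
    r=cv2.minAreaRect((h[:,:2]*1000).astype(np.float32));print('  handle rect',r)
    l=box(lb)&(g<120)&(z>.05); q=plane(.061)[l]; rr=cv2.minAreaRect((q[:,:2]*1000).astype(np.float32))
    print(' label bars',rr,'depth-mean',P[l].mean(0))
E
python3 m2.py
```

```text
top pad ((452.9813537597656, -268.2969970703125), (151.18907165527344, 226.83456420898438), 69.02449035644531) 61.90648095508812
 handle ang -21.143211 [ 419.75662 -235.31396] 698 z 0.0458593151935207
  handle rect ((419.3605651855469, -236.83303833007812), (35.29319763183594, 104.5927963256836), 68.7649154663086)
 label bars ((587.4395141601562, 279.13568115234375), (35.1789665222168, 22.699390411376953), 24.176673889160156) depth-mean [0.58698422 0.27759917 0.0625995 ]
scene pad ((441.3089904785156, -265.98675537109375), (154.18350219726562, 254.94107055664062), 68.95332336425781) 64.57221821677481
 handle ang -20.838776 [ 421.9403  -234.27635] 438 z 0.045814431488269865
  handle rect ((419.8722229003906, -236.34677124023438), (36.09373474121094, 104.67752075195312), 70.00452423095703)
 label bars ((590.1649780273438, 290.4622802734375), (18.08411407470703, 43.02585983276367), 7.27301025390625) depth-mean [0.74650012 0.18278347 0.28339364]
```

```bash
python3 - <<'E'
from h import *
n='top';f,cx,cy,R,t=cal(n);C=-R.T@t
c=[]
for u,v in [(358.75,141),(397,153.7),(368.7,241.7),(330.7,228)]:
    r=R.T@np.array([(u-cx)/f,(v-cy)/f,1]);c.append((C+r*(.006-C[2])/r[2])[:2])
c=np.array(c)*1000;print(c,c.mean(0),np.linalg.norm(c-np.roll(c,-1,0),axis=1))
ax=(c[0]+c[1]-c[2]-c[3])/2;print(np.degrees(np.arctan2(ax[1],ax[0])))
s=read_state();R0=s['ee_rot'];
a=np.radians(-21);tgt=np.array([.450,-.248,0.03])
print(R0, np.degrees(np.arctan2(R0[1,2],R0[0,2])))
E
```

```text
[[ 582.81160463 -238.11489635]
 [ 548.96468432 -329.02566186]
 [ 339.06750409 -250.18415842]
 [ 373.84072395 -161.30412743]] [ 461.17112925 -244.65721101] [ 97.00711984 224.21598724  95.44022595 222.64034494]
-20.385174372693413
[[-3.26987143e-04 -9.68217167e-01  2.50110798e-01]
 [-1.00270055e-03  2.50111003e-01  9.68216650e-01]
 [-9.99999444e-01  6.58081621e-05 -1.05261496e-03]] 75.51592304505559
```

jog_arm:
  rotation:
    - [1.3,0,0]
    - [2.6,0,0]
    - [3.9,0,0]
    - [5.2,0,0]
    - [6.5,0,0]
  delta_pos:
    - [0,-4.4,-4.2]
    - [0,-8.9,-8.5]
    - [0,-13.4,-12.8]
    - [0,-17.9,-17.0]
    - [0,-22.3,-21.3]
  grip: [9.3,8,7,6.2,6.2]

```text
time: 0.72
eef_pos: [0.3008, 0.2688, 0.2186]
ee_rot: [[0.0, -0.934, 0.358], [0.0, 0.358, 0.934], [-1.0, -0.0, 0.0]]
force: [0.4, -0.2, 0.6]
opening: 0.0629
```

```bash
cat > go.py <<'E'
import sys
from h import *
s=read_state();R=s['ee_rot'];p=s['eef_pos']
T=np.array([float(x) for x in sys.argv[1:4]])
print('t',s['time'],'p',p.round(4),'jawyaw',np.degrees(np.arctan2(R[1,2],R[0,2])).round(2),'tilt x',R[:,0].round(4),'d_cm',(R.T@(T-p)*100).round(2),'F',s['force'].round(2),'op',s['opening'],'j',s['joints'].round(2))
E
python3 go.py .450 -.248 .15
```

```text
t 0.725 p [0.3008 0.2688 0.2186] jawyaw 68.99 tilt x [ 2.e-04  1.e-04 -1.e+00] d_cm [  6.86 -32.45 -42.89] F [ 0.39 -0.24  0.57] op 0.06286169481910885 j [ 0.61  0.08  2.   -0.    1.06 -0.59]
```

jog_arm:
  rotation:
    - [0,0,0]
    - [0,0,0]
    - [0,0,0]
    - [0,0,0]
    - [0,0,0]
  delta_pos:
    - [0,-3.3,-4.3]
    - [0,-6.6,-8.6]
    - [0,-10,-13]
    - [0,-13.3,-17.5]
    - [0,-16.6,-22]
  grip: [6.2,6.2,6.2,6.2,6.2]

```text
time: 1.35
eef_pos: [0.3765, 0.0038, 0.2187]
ee_rot: [[0.0, -0.934, 0.358], [0.0, 0.358, 0.934], [-1.0, -0.0, 0.0]]
force: [1.0, 1.6, -0.1]
opening: 0.062
```

```bash
python3 go.py .450 -.248 .15
```

```text
t 1.35 p [0.3765 0.0038 0.2187] jawyaw 69.01 tilt x [ 3.e-04  0.e+00 -1.e+00] d_cm [  6.87 -15.88 -20.88] F [ 0.99  1.57 -0.09] op 0.062037686127794825 j [-0.11  0.02  2.06  0.    1.06 -1.32]
```

jog_arm:
  rotation:
    - [0,0,0]
    - [0,0,0]
    - [0,0,0]
    - [0,0,0]
    - [0,0,0]
  delta_pos:
    - [1.4,-3.2,-4.2]
    - [2.8,-6.4,-8.4]
    - [4.2,-9.6,-12.6]
    - [5.5,-12.8,-16.8]
    - [6.8,-15.9,-20.9]
  grip: [6.2,6.2,6.2,6.2,6.2]

```text
time: 1.98
eef_pos: [0.4501, -0.2482, 0.15]
ee_rot: [[-0.0, -0.934, 0.358], [0.0, 0.358, 0.934], [-1.0, 0.0, 0.0]]
force: [1.2, 0.7, -0.2]
opening: 0.0621
```

```bash
python3 - <<'E'
from h import *
im,d=snap('scene');cv2.imwrite('pics/s1.png',cv2.resize(im[120:300,80:240,::-1],None,fx=3,fy=3))
E
python3 go.py .450 -.248 .013
```

```text
t 2.025 p [ 0.451  -0.2526  0.1486] jawyaw 68.92 tilt x [-1.0e-04 -1.1e-03 -1.0e+00] d_cm [13.56  0.26  0.4 ] F [-4.42 -0.52 -1.83] op 0.062342874918082734 j [-0.6   0.38  1.81 -0.    0.96 -1.8 ]
```

View pics/s1.png

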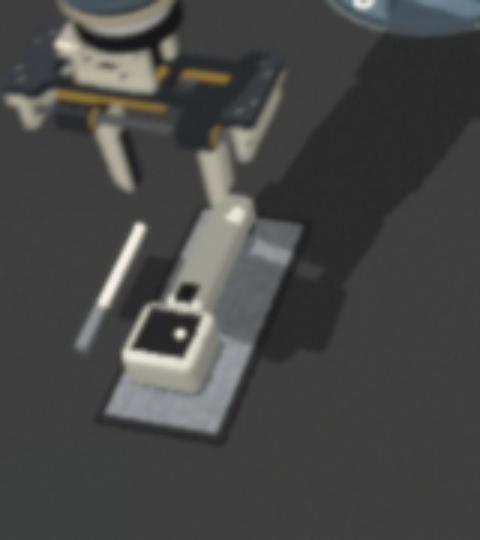

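The fingers, at crop (120,170) and (215,185), hover above and straddle the handle. The scanner hasn't moved, so I'll descend.

jog_arm:
  rotation:
    - [0,0,0]
    - [0,0,0]
    - [0,0,0]
    - [0,0,0]
    - [0,0,0]
  delta_pos:
    - [3,0,0]
    - [6,0,0]
    - [8,0,0]
    - [9,0,0]
    - [9,0,0]
  grip: [6.2,6.2,6.2,6.2,6.2]

```text
time: 2.65
eef_pos: [0.4498, -0.2463, 0.0604]
ee_rot: [[-0.001, -0.934, 0.358], [0.0, 0.358, 0.934], [-1.0, 0.001, 0.0]]
force: [0.5, 0.5, -0.4]
opening: 0.0624
```

```bash
python3 go.py .450 -.248 .013
```

```text
t 2.65 p [ 0.4498 -0.2463  0.0604] jawyaw 69.02 tilt x [-8.e-04  5.e-04 -1.e+00] d_cm [ 4.74 -0.08 -0.16] F [ 0.55  0.52 -0.44] op 0.0623970021605255 j [-0.59  0.51  1.87 -0.    0.76 -1.8 ]
```

jog_arm:
  rotation:
    - [0,0,0]
    - [0,0,0]
    - [0,0,0]
    - [0,0,0]
    - [0,0,0]
  delta_pos:
    - [1.5,0,0]
    - [3,0,0]
    - [4,0,0]
    - [4.7,0,0]
    - [4.7,0,0]
  grip: [6.2,6.2,6.2,6.2,6.2]

```text
time: 3.28
eef_pos: [0.4498, -0.2463, 0.0132]
ee_rot: [[-0.001, -0.934, 0.358], [0.0, 0.358, 0.934], [-1.0, 0.001, 0.0]]
force: [0.0, -0.2, -0.0]
opening: 0.0619
```

```bash
python3 go.py .450 -.248 .013
```

```text
t 3.275 p [ 0.4498 -0.2463  0.0132] jawyaw 69.01 tilt x [-7.e-04  5.e-04 -1.e+00] d_cm [ 0.02 -0.08 -0.15] F [ 0.04 -0.21 -0.01] op 0.061931796699693564 j [-0.59  0.6   1.88  0.    0.66 -1.8 ]
```

jog_arm:
  rotation:
    - [0,0,0]
    - [0,0,0]
    - [0,0,0]
    - [0,0,0]
    - [0,0,0]
  delta_pos:
    - [0,0,0]
    - [0,0,0]
    - [0,0,0]
    - [0,0,0]
    - [0,0,0]
  grip: [5,4.2,3.6,3,2.8]

```text
time: 3.9
eef_pos: [0.4501, -0.2466, 0.0139]
ee_rot: [[0.0, -0.934, 0.358], [-0.0, 0.358, 0.934], [-1.0, -0.0, -0.0]]
force: [-0.7, -0.8, 3.8]
opening: 0.0338
```

jog_arm:
  rotation:
    - [0,0,0]
    - [0,0,0]
    - [0,0,0]
    - [0,0,0]
    - [0,0,0]
  delta_pos:
    - [0,0,0]
    - [0,0,0]
    - [0,0,0]
    - [0,0,0]
    - [-0.5,0,0]
  grip: [2.5,2.5,2.5,2.5,2.5]

```text
time: 4.53
eef_pos: [0.4496, -0.2461, 0.0183]
ee_rot: [[-0.001, -0.934, 0.358], [0.001, 0.358, 0.934], [-1.0, 0.001, 0.0]]
force: [0.4, -0.4, -1.5]
opening: 0.0338
```

```bash
python3 go.py .450 -.248 .013
```

```text
t 4.525 p [ 0.4496 -0.2461  0.0183] jawyaw 69.02 tilt x [-1.e-03  8.e-04 -1.e+00] d_cm [ 0.53 -0.1  -0.16] F [ 0.4  -0.39 -1.45] op 0.033772805709558755 j [-0.59  0.59  1.88  0.    0.67 -1.8 ]
```

Gripped with an opening of 33.8 mm against the 34 mm handle, and the load is showing. Now I'll lift slowly.

jog_arm:
  rotation:
    - [0,0,0]
    - [0,0,0]
    - [0,0,0]
    - [0,0,0]
    - [0,0,0]
  delta_pos:
    - [-2,0,0]
    - [-5,0,0]
    - [-8,0,0]
    - [-11,0,0]
    - [-13.5,0,0]
  grip: [2.5,2.5,2.5,2.5,2.5]

```text
time: 5.15
eef_pos: [0.4499, -0.2462, 0.1547]
ee_rot: [[0.0, -0.934, 0.358], [0.0, 0.358, 0.934], [-1.0, -0.0, 0.0]]
force: [0.1, -0.6, -1.5]
opening: 0.0339
```

jog_arm:
  rotation:
    - [0,0,0]
    - [0,0,0]
    - [0,0,0]
    - [0,0,0]
    - [0,0,0]
  delta_pos:
    - [-1.5,0,0]
    - [-2,0,0]
    - [-2,0,0]
    - [-2,0,0]
    - [-2,0,0]
  grip: [2.5,2.5,2.5,2.5,2.5]

```text
time: 5.78
eef_pos: [0.4498, -0.2463, 0.173]
ee_rot: [[-0.001, -0.934, 0.358], [0.001, 0.358, 0.934], [-1.0, 0.001, 0.0]]
force: [0.5, 0.5, -1.9]
opening: 0.0339
```

```bash
python3 - <<'E'
from h import *
im,d=snap('scene');cv2.imwrite('pics/s2.png',cv2.resize(im[60:300,60:260,::-1],None,fx=2.5,fy=2.5))
s=read_state();R=s['ee_rot'];p=s['eef_pos']
P=world('scene',d);z=P[...,2];v,u=np.mgrid[:384,:512]
a=np.radians(-21);ax=np.array([np.cos(a),np.sin(a)])
al=(P[...,:2]-p[:2])@ax; la=(P[...,:2]-p[:2])@np.array([-ax[1],ax[0]])
# head top
m=(d>0)&(al>.03)&(al<.12)&(abs(la)<.05)&(z>.12)&(z<.26)
print(m.sum(),np.percentile(z[m],[10,50,90]), np.percentile(al[m],[2,98]),np.percentile(la[m],[2,98]))
zz=np.median(z[m]);k=m&(abs(z-zz)<.012)
A=np.c_[P[k][:,:2],np.ones(k.sum())];print('plane',np.linalg.lstsq(A,z[k],rcond=None)[0],k.sum())
q=P[k];print(cv2.minAreaRect((q[:,:2]*1000).astype(np.float32)))
E
python3 go.py .525 .301 .210
```

```text
955 [0.18001429 0.20515243 0.2097253 ] [0.03278818 0.09698808] [-0.0273283   0.03076122]
plane [-0.07673559 -0.03674634  0.23560832] 711
((510.0240478515625, -268.2845458984375), (62.15214920043945, 67.21484375), 68.04352569580078)
t 5.825 p [ 0.4498 -0.2463  0.1731] jawyaw 69.02 tilt x [-8.e-04  5.e-04 -1.e+00] d_cm [-3.67 12.58 53.79] F [-0.27  0.36 -1.82] op 0.03382608178924105 j [-0.59  0.34  1.79 -0.    1.01 -1.8 ]
```

View pics/s2.png

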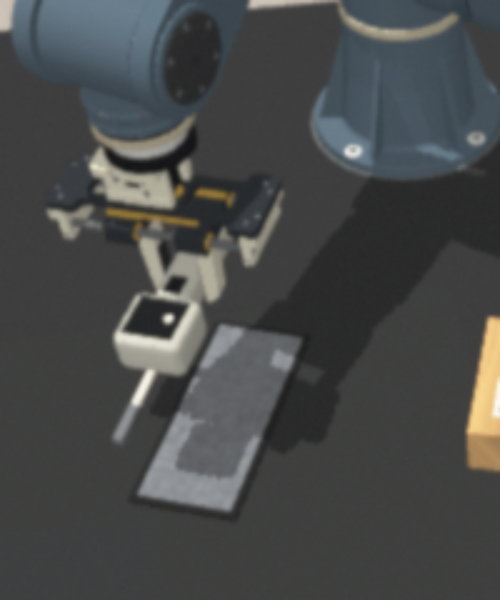

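The scanner is held roughly level with its head toward +x, and the pad is empty. I'll raise it so the window passes over the block label outside the 140 mm range, then go to the cart.

jog_arm:
  rotation:
    - [0,0,0]
    - [0,0,0]
    - [0,0,0]
    - [0,0,0]
    - [0,0,0]
  delta_pos:
    - [-2.5,0,0]
    - [-5,0.5,2]
    - [-8,1.3,5.5]
    - [-8,2.3,9.7]
    - [-8,3.3,14]
  grip: [2.5,2.5,2.5,2.5,2.5]

```text
time: 6.45
eef_pos: [0.4693, -0.1027, 0.2538]
ee_rot: [[0.0, -0.933, 0.359], [-0.0, 0.359, 0.933], [-1.0, -0.0, 0.0]]
force: [0.8, -0.5, -1.4]
opening: 0.034
```

jog_arm:
  rotation:
    - [0,0,0]
    - [0,0,0]
    - [0,0,0]
    - [0,0,0]
    - [0,0,0]
  delta_pos:
    - [0,1.0,4.3]
    - [0,2.0,8.6]
    - [0,3.0,12.9]
    - [0,4.0,17.2]
    - [0,5.0,21.5]
  grip: [2.5,2.5,2.5,2.5,2.5]

```text
time: 7.08
eef_pos: [0.4996, 0.1162, 0.2535]
ee_rot: [[-0.0, -0.934, 0.358], [-0.0, 0.358, 0.934], [-1.0, 0.0, -0.0]]
force: [0.4, 0.3, -1.2]
opening: 0.0337
```

```bash
python3 go.py .526 .3005 .15
```

```text
t 7.075 p [0.4996 0.1162 0.2535] jawyaw 69.02 tilt x [-2.e-04 -1.e-04 -1.e+00] d_cm [10.34  4.13 18.15] F [ 0.36  0.28 -1.24] op 0.03372135481179857 j [ 0.14  0.25  1.7  -0.    1.19 -1.07]
```

jog_arm:
  rotation:
    - [0,0,0]
    - [0,0,0]
    - [0,0,0]
    - [0,0,0]
    - [0,0,0]
  delta_pos:
    - [0,1.0,4.3]
    - [0,2.0,8.6]
    - [0,3.0,12.9]
    - [0,3.7,16.2]
    - [0,4.1,18.1]
  grip: [2.5,2.5,2.5,2.5,2.5]

```text
time: 7.7
eef_pos: [0.526, 0.2997, 0.2531]
ee_rot: [[-0.001, -0.934, 0.357], [-0.0, 0.357, 0.934], [-1.0, 0.0, -0.001]]
force: [0.6, -0.7, -1.7]
opening: 0.0338
```

jog_arm:
  rotation:
    - [0,0,0]
    - [0,0,0]
    - [0,0,0]
    - [0,0,0]
    - [0,0,0]
  delta_pos:
    - [2,0,0]
    - [4,0,0]
    - [6,0,0]
    - [8,0,0]
    - [8,0,0]
  grip: [2.5,2.5,2.5,2.5,2.5]

```text
time: 8.32
eef_pos: [0.5256, 0.2977, 0.1723]
ee_rot: [[-0.003, -0.934, 0.359], [-0.001, 0.359, 0.934], [-1.0, 0.002, -0.002]]
force: [-0.5, 0.1, -1.5]
opening: 0.034
```

```bash
python3 go.py .526 .3005 .15; cat > chk.py <<'E'
from h import *
import sys
for n in('scene','top'):
    im,d=snap(n);cv2.imwrite(f'pics/{sys.argv[1]}{n}.png',im[:,:,::-1])
    s=read_state();p=s['eef_pos']
    P=world(n,d);z=P[...,2]
    a=np.radians(-21);ax=np.array([np.cos(a),np.sin(a)])
    al=(P[...,:2]-p[:2])@ax; la=(P[...,:2]-p[:2])@np.array([-ax[1],ax[0]])
    zt=p[2]-.0072+.042
    m=(d>0)&(al>.025)&(al<.12)&(abs(la)<.05)&(abs(z-zt)<.012)
    k=m
    if k.sum()<50: print(n,'few',k.sum());continue
    A=np.c_[al[k],la[k],np.ones(k.sum())];print(n,'plane',np.linalg.lstsq(A,z[k],rcond=None)[0],k.sum(),'zmed',np.median(z[k]),'expect',zt)
    print(cv2.minAreaRect((P[k][:,:2]*1000).astype(np.float32)))
E
python3 chk.py a
```

```text
t 8.325 p [0.5256 0.2977 0.1723] jawyaw 68.99 tilt x [-0.0027 -0.0014 -1.    ] d_cm [2.23 0.06 0.29] F [-0.48  0.12 -1.49] op 0.03396118866792435 j [ 0.44  0.5   1.55 -0.    1.1  -0.77]
scene plane [-0.03904874  0.01525445  0.20825968] 667 zmed 0.20627529108250545 expect 0.20831990994754115
((583.1256103515625, 274.3188781738281), (61.56700897216797, 72.24862670898438), 69.2570571899414)
top plane [-0.02990842  0.05852607  0.21050718] 793 zmed 0.20873601643495965 expect 0.20904989521448628
((586.7696533203125, 272.68701171875), (61.11708450317383, 57.980506896972656), 68.05937194824219)
```

View pics/ascene.png

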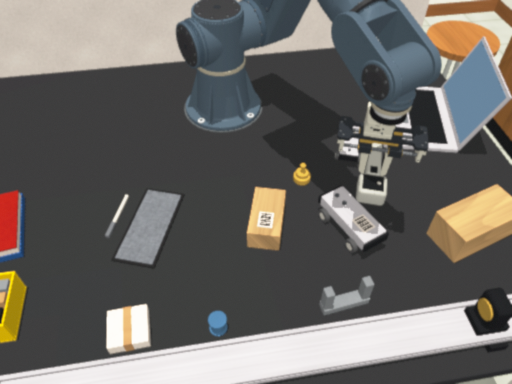

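View pics/atop.png

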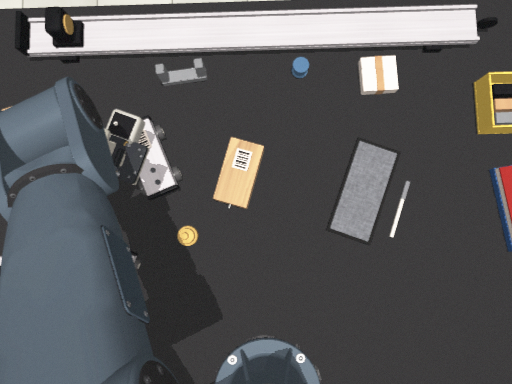

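The head is above the cart label, with its centre at about (585,274) mm against the label at (588,277). Both labels and the cart are where they were. I'll correct by a few mm and lower 2.5 cm to a gap of about 80 mm.

jog_arm:
  rotation:
    - [0,0,0]
    - [0,0,0]
    - [0,0,0]
    - [0,0,0]
    - [0,0,0]
  delta_pos:
    - [0.6,0,0.1]
    - [1.2,-0.1,0.2]
    - [1.8,-0.1,0.3]
    - [2.4,-0.1,0.4]
    - [2.4,-0.1,0.4]
  grip: [2.5,2.5,2.5,2.5,2.5]

```text
time: 9.05
eef_pos: [0.5283, 0.3018, 0.149]
ee_rot: [[-0.001, -0.934, 0.358], [-0.0, 0.358, 0.934], [-1.0, 0.001, -0.001]]
force: [0.6, -0.4, -0.9]
opening: 0.0342
```

jog_arm:
  rotation:
    - [0,0,0]
    - [0,0,0]
    - [0,0,0]
    - [0,0,0]
    - [0,0,0]
  delta_pos:
    - [0,0,0]
    - [0,0,0]
    - [0,0,0]
    - [0,0,0]
    - [0,0,0]
  grip: [2.5,2.5,2.5,2.5,2.5]

```text
time: 9.68
eef_pos: [0.5285, 0.3018, 0.1497]
ee_rot: [[0.0, -0.934, 0.358], [0.0, 0.358, 0.934], [-1.0, -0.0, 0.0]]
force: [-0.5, -0.1, -2.1]
opening: 0.0339
```

```bash
python3 chk.py b; python3 go.py .528 .3035 .148; python3 - <<'E'
from h import *
n='top';D=np.load(n+'.npz');im=D['im'].astype(float).mean(-1)
f,cx,cy,R,t=cal(n);C=-R.T@t
for n in('top','scene'):
    D=np.load(n+'.npz');g=D['im'].astype(float).mean(-1);f,cx,cy,R,t=cal(n);C=-R.T@t
    b=(325,133,402,247) if n=='top' else (112,184,186,268)
    for th in(75,):
        m=np.zeros(g.shape,np.uint8);m[b[1]:b[3],b[0]:b[2]]=g[b[1]:b[3],b[0]:b[2]]>th
        N,L,S,_=cv2.connectedComponentsWithStats(cv2.morphologyEx(m,2,np.ones((3,3),np.uint8)));i=1+S[1:,4].argmax()
        v,u=np.nonzero(L==i);r=np.stack([(u-cx)/f,(v-cy)/f,np.ones(len(u))],-1)@R
        Q=C+r*((.006-C[2])/r[:,2])[:,None];print(n,cv2.minAreaRect((Q[:,:2]*1000).astype(np.float32)),len(u))
E
```

```text
scene plane [-0.03780462  0.01205659  0.18549964] 664 zmed 0.1836802175727279 expect 0.18445174467345707
((585.888427734375, 278.2501220703125), (61.166080474853516, 73.22610473632812), 68.5301742553711)
top plane [-0.02870388  0.06288172  0.1865343 ] 762 zmed 0.18481461511496375 expect 0.18443952654403467
((589.0619506835938, 276.6361389160156), (61.745418548583984, 57.97617721557617), 67.580810546875)
t 9.775 p [0.5285 0.3018 0.1496] jawyaw 69.02 tilt x [ 0. -0. -1.] d_cm [0.16 0.11 0.14] F [-0.2  -0.22 -2.05] op 0.034137878685716265 j [ 0.44  0.53  1.56 -0.    1.05 -0.76]
top ((462.6421203613281, -243.15142822265625), (97.27245330810547, 226.9467010498047), 68.97300720214844) 3809
scene ((462.6903076171875, -244.71524047851562), (99.27098083496094, 230.24928283691406), 68.75753784179688) 2749
```

View pics/bscene.png

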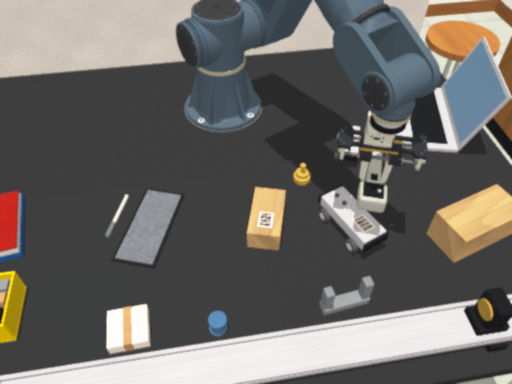

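The head centre measures (588,277) mm, the same as the label, with a window gap of about 81 mm and tilt under 4°. Now I'll hold.

jog_arm:
  rotation:
    - [0,0,0]
    - [0,0,0]
    - [0,0,0]
    - [0,0,0]
    - [0,0,0]
  delta_pos:
    - [0,0,0]
    - [0,0,0]
    - [0,0,0]
    - [0,0,0]
    - [0,0,0]
  grip: [2.5,2.5,2.5,2.5,2.5]

```text
time: 10.4
eef_pos: [0.5285, 0.3018, 0.1496]
ee_rot: [[-0.0, -0.934, 0.358], [-0.0, 0.358, 0.934], [-1.0, 0.0, -0.0]]
force: [-0.5, -0.0, -1.4]
opening: 0.0337
```

jog_arm:
  rotation:
    - [0,0,0]
    - [0,0,0]
    - [0,0,0]
    - [0,0,0]
    - [0,0,0]
  delta_pos:
    - [0,0,0]
    - [0,0,0]
    - [0,0,0]
    - [0,0,0]
    - [0,0,0]
  grip: [2.5,2.5,2.5,2.5,2.5]

```text
time: 11.02
eef_pos: [0.5285, 0.3018, 0.1497]
ee_rot: [[0.0, -0.934, 0.358], [0.0, 0.358, 0.934], [-1.0, -0.0, 0.0]]
force: [-0.0, 0.4, -2.0]
opening: 0.0341
```

jog_arm:
  rotation:
    - [0,0,0]
    - [0,0,0]
    - [0,0,0]
    - [0,0,0]
    - [0,0,0]
  delta_pos:
    - [0,0,0]
    - [0,0,0]
    - [0,0,0]
    - [0,0,0]
    - [0,0,0]
  grip: [2.5,2.5,2.5,2.5,2.5]

```text
time: 11.65
eef_pos: [0.5285, 0.3018, 0.1496]
ee_rot: [[0.0, -0.934, 0.358], [0.0, 0.358, 0.934], [-1.0, -0.0, 0.0]]
force: [-0.4, 0.2, -1.0]
opening: 0.0339
```

jog_arm:
  rotation:
    - [0,0,0]
    - [0,0,0]
    - [0,0,0]
    - [0,0,0]
    - [0,0,0]
  delta_pos:
    - [0,0,0]
    - [0,0,0]
    - [0,0,0]
    - [0,0,0]
    - [0,0,0]
  grip: [2.5,2.5,2.5,2.5,2.5]

```text
time: 12.28
eef_pos: [0.5285, 0.3018, 0.1497]
ee_rot: [[0.0, -0.934, 0.358], [0.0, 0.358, 0.934], [-1.0, -0.0, 0.0]]
force: [0.1, 0.0, -2.2]
opening: 0.0339
```

```bash
python3 - <<'E'
from h import *
s=read_state();print(s['dq'].round(4))
E
python3 go.py .460 -.246 .25
```

```text
[-0.0011 -0.0006  0.0018 -0.0008  0.     -0.    ]
t 12.275 p [0.5285 0.3018 0.1497] jawyaw 69.01 tilt x [ 0.  0. -1.] d_cm [-10.04 -13.22 -53.6 ] F [ 0.13  0.01 -2.24] op 0.03392617399829343 j [ 0.44  0.53  1.56 -0.    1.05 -0.76]
```

jog_arm:
  rotation:
    - [0,0,0]
    - [0,0,0]
    - [0,0,0]
    - [0,0,0]
    - [0,0,0]
  delta_pos:
    - [-3,0,0]
    - [-6,0,0]
    - [-10,-0.5,-2]
    - [-10,-1.5,-6]
    - [-10,-2.5,-10.3]
  grip: [2.5,2.5,2.5,2.5,2.5]

```text
time: 12.9
eef_pos: [0.5148, 0.1958, 0.25]
ee_rot: [[0.001, -0.934, 0.357], [0.0, 0.357, 0.934], [-1.0, -0.001, 0.001]]
force: [0.5, 0.1, -1.7]
opening: 0.0336
```

jog_arm:
  rotation:
    - [0,0,0]
    - [0,0,0]
    - [0,0,0]
    - [0,0,0]
    - [0,0,0]
  delta_pos:
    - [0,-1,-4.3]
    - [0,-2,-8.6]
    - [0,-3.1,-12.9]
    - [0,-4.2,-17.2]
    - [0,-5.3,-21.5]
  grip: [2.5,2.5,2.5,2.5,2.5]

```text
time: 13.52
eef_pos: [0.4872, -0.0244, 0.2498]
ee_rot: [[0.0, -0.934, 0.358], [-0.0, 0.358, 0.934], [-1.0, -0.0, 0.0]]
force: [0.0, 0.2, -1.2]
opening: 0.0336
```

jog_arm:
  rotation:
    - [0,0,0]
    - [0,0,0]
    - [0,0,0]
    - [0,0,0]
    - [0,0,0]
  delta_pos:
    - [0,-1,-4.3]
    - [0,-2,-8.6]
    - [0,-3.1,-12.9]
    - [0,-4.2,-17.2]
    - [0,-5.3,-21.5]
  grip: [2.5,2.5,2.5,2.5,2.5]

```text
time: 14.15
eef_pos: [0.4596, -0.2442, 0.2498]
ee_rot: [[0.0, -0.934, 0.358], [-0.0, 0.358, 0.934], [-1.0, -0.0, -0.0]]
force: [1.3, -0.9, -1.0]
opening: 0.0341
```

```bash
python3 go.py .460 -.2435 .06
```

```text
t 14.15 p [ 0.4596 -0.2442  0.2498] jawyaw 69.01 tilt x [ 4.e-04 -2.e-04 -1.e+00] d_cm [18.98 -0.    0.08] F [ 1.25 -0.95 -0.98] op 0.03408895445780701 j [-0.58  0.26  1.69  0.    1.19 -1.78]
```

jog_arm:
  rotation:
    - [0,0,0]
    - [0,0,0]
    - [0,0,0]
    - [0,0,0]
    - [0,0,0]
  delta_pos:
    - [4,0,0]
    - [8,0,0]
    - [12,0,0]
    - [15,0,0]
    - [18,0,0]
  grip: [2.5,2.5,2.5,2.5,2.5]

```text
time: 14.78
eef_pos: [0.46, -0.2428, 0.0687]
ee_rot: [[0.0, -0.934, 0.358], [-0.0, 0.358, 0.934], [-1.0, -0.0, -0.0]]
force: [-0.4, 0.3, -2.3]
opening: 0.0339
```

jog_arm:
  rotation:
    - [0,0,0]
    - [0,0,0]
    - [0,0,0]
    - [0,0,0]
    - [0,0,0]
  delta_pos:
    - [1,0,0]
    - [2,0,0]
    - [2.7,0,0]
    - [3.3,0,0]
    - [3.5,0,0]
  grip: [2.5,2.5,2.5,2.5,2.5]

```text
time: 15.4
eef_pos: [0.46, -0.2428, 0.0346]
ee_rot: [[0.0, -0.934, 0.358], [-0.0, 0.358, 0.934], [-1.0, -0.0, 0.0]]
force: [0.3, -0.5, -2.2]
opening: 0.0336
```

```bash
python3 go.py .460 -.2435 .0132; python3 chk.py c; python3 go.py .460 -.2435 .0132
```

```text
t 15.4 p [ 0.46   -0.2428  0.0346] jawyaw 69.02 tilt x [ 1.e-04 -0.e+00 -1.e+00] d_cm [ 2.14 -0.03 -0.07] F [ 0.34 -0.54 -2.24] op 0.033645961625087616 j [-0.58  0.57  1.86  0.    0.71 -1.78]
scene plane [-0.0262954  -0.04660023  0.07004317] 621 zmed 0.06893739985011492 expect 0.06930555668458002
((517.8959350585938, -263.7809753417969), (60.65486145019531, 72.58840942382812), 68.91690063476562)
top few 48
t 15.5 p [ 0.46   -0.2428  0.0347] jawyaw 69.02 tilt x [ 1.e-04 -1.e-04 -1.e+00] d_cm [ 2.15 -0.02 -0.07] F [ 0.23  1.12 -0.74] op 0.03383143169609079 j [-0.58  0.57  1.86 -0.    0.71 -1.78]
```

View pics/cscene.png

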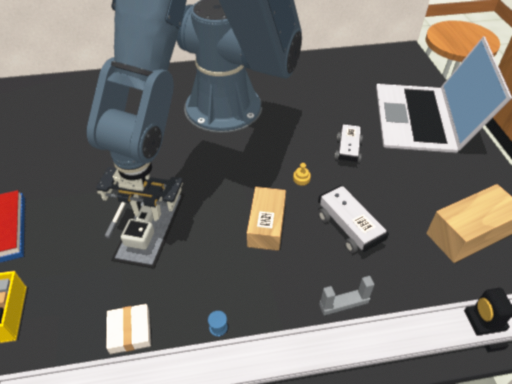

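The scanner is level above the pad and aligned with it. I'll lower the last 21 mm slowly and watch the force.

jog_arm:
  rotation:
    - [0,0,0]
    - [0,0,0]
    - [0,0,0]
    - [0,0,0]
    - [0,0,0]
  delta_pos:
    - [0.6,0,0]
    - [1.2,0,0]
    - [1.6,0,0]
    - [1.9,0,0]
    - [2.0,0,0]
  grip: [2.5,2.5,2.5,2.5,2.5]

```text
time: 16.12
eef_pos: [0.4599, -0.2427, 0.0144]
ee_rot: [[-0.0, -0.934, 0.358], [0.0, 0.358, 0.934], [-1.0, 0.0, 0.0]]
force: [-0.2, -0.8, -2.6]
opening: 0.0339
```

jog_arm:
  rotation:
    - [0,0,0]
    - [0,0,0]
    - [0,0,0]
  delta_pos:
    - [0.05,0,0]
    - [0.1,0,0]
    - [0.1,0,0]
  grip: [2.5,2.5,2.5]

```text
time: 16.5
eef_pos: [0.4601, -0.2428, 0.0139]
ee_rot: [[0.0, -0.934, 0.358], [-0.0, 0.358, 0.934], [-1.0, -0.0, -0.0]]
force: [-1.0, 0.2, 2.7]
opening: 0.0336
```

The force changed sign, so the scanner is touching the pad. Now I'll open gently.

jog_arm:
  rotation:
    - [0,0,0]
    - [0,0,0]
    - [0,0,0]
    - [0,0,0]
    - [0,0,0]
  delta_pos:
    - [0,0,0]
    - [0,0,0]
    - [0,0,0]
    - [0,0,0]
    - [0,0,0]
  grip: [3.5,4.0,4.8,5.6,6.2]

```text
time: 17.12
eef_pos: [0.46, -0.2428, 0.0136]
ee_rot: [[-0.0, -0.934, 0.358], [0.0, 0.358, 0.934], [-1.0, 0.0, 0.0]]
force: [0.3, 0.1, -0.1]
opening: 0.0606
```

jog_arm:
  rotation:
    - [0,0,0]
    - [0,0,0]
    - [0,0,0]
    - [0,0,0]
    - [0,0,0]
  delta_pos:
    - [0,0,0]
    - [-1,0,0]
    - [-3,0,0]
    - [-6,0,0]
    - [-9,0,0]
  grip: [6.2,6.2,6.2,6.2,6.2]

```text
time: 17.75
eef_pos: [0.4599, -0.2428, 0.1052]
ee_rot: [[0.0, -0.934, 0.358], [-0.0, 0.358, 0.934], [-1.0, -0.0, -0.0]]
force: [0.7, -0.2, -0.5]
opening: 0.062
```

jog_arm:
  rotation:
    - [0,0,0]
    - [0,0,0]
    - [0,0,0]
    - [0,0,0]
    - [0,0,0]
  delta_pos:
    - [-4,0,0]
    - [-8,0,0]
    - [-10,4,2]
    - [-10,9,4]
    - [-10,14,6]
  grip: [6.2,6.2,6.2,6.2,6.2]

```text
time: 18.38
eef_pos: [0.3495, -0.1356, 0.2042]
ee_rot: [[0.001, -0.934, 0.358], [-0.001, 0.358, 0.934], [-1.0, -0.001, -0.0]]
force: [0.5, 0.2, 1.2]
opening: 0.0622
```

jog_arm:
  rotation:
    - [0,0,0]
    - [0,0,0]
    - [0,0,0]
    - [0,0,0]
    - [0,0,0]
  delta_pos:
    - [0,0,4]
    - [0,0,8]
    - [0,0,12]
    - [0,0,12]
    - [0,0,12]
  grip: [6.2,6.2,6.2,6.2,6.2]

```text
time: 19.0
eef_pos: [0.3935, -0.0248, 0.2039]
ee_rot: [[0.0, -0.934, 0.358], [-0.0, 0.358, 0.934], [-1.0, -0.0, -0.0]]
force: [-0.8, -0.0, -0.0]
opening: 0.0622
```

```bash
python3 - <<'E'
from h import *
for n in('scene','top'):
    im,d=snap(n);cv2.imwrite(f'pics/d{n}.png',im[:,:,::-1])
s=read_state();print(s['time'],s['eef_pos'],s['force'],s['opening'],abs(s['dq']).max())
E
python3 m.py | grep -v hist; python3 m2.py | grep -E 'handle|label'
```

```text
19.1 [ 0.39347534 -0.02527141  0.20381401] [-0.48613566  0.17878747  0.66569319] 0.062313421196587844 0.005768983358790153
 1428   37    0    0]
  top (((549.8239135742188, 262.94805908203125), (186.6241912841797, 74.41947937011719), 21.54831886291504), np.float64(60.53026854585379), np.int64(2460))
  977   24    0    0]
  top (((508.10443115234375, 53.56707000732422), (80.29843139648438, 150.25169372558594), 72.67579650878906), np.float64(60.79214007269968), np.int64(1525))
    0    0    0    0]
   pad (((465.3443298339844, -246.833740234375), (183.50926208496094, 263.9789123535156), 89.18194580078125), np.float64(6.434075215596209), np.int64(2902))
   upper (((459.58587646484375, -242.19566345214844), (62.68865966796875, 190.56227111816406), 68.54722595214844), np.float64(46.75317965853308), np.int64(1508))
   head (((459.93939208984375, -239.05657958984375), (61.08443069458008, 187.9523162841797), 66.79425811767578), np.float64(47.426763932248285), np.int64(1241))
   all (((459.58587646484375, -242.19566345214844), (62.68865966796875, 190.56227111816406), 68.54722595214844), np.fl
[... 1361 characters left out ...]
andle ang -21.595802 [ 423.19992 -226.61566] 686 z 0.04582232963318296
  handle rect ((422.8952331542969, -227.81768798828125), (34.483604431152344, 104.89280700683594), 68.91323852539062)
 label bars ((587.4395141601562, 279.13568115234375), (35.1789665222168, 22.699390411376953), 24.176673889160156) depth-mean [0.58698062 0.27759876 0.06260149]
 handle ang -21.546497 [ 426.2939  -226.22012] 436 z 0.045781120081952835
  handle rect ((423.53936767578125, -227.2894287109375), (34.59330368041992, 104.20931243896484), 68.73889923095703)
 label bars ((591.2952880859375, 278.3616027832031), (25.447519302368164, 1.1672296524047852), 51.985713958740234) depth-mean [0.59066292 0.27462428 0.06297741]
```

View pics/dscene.png

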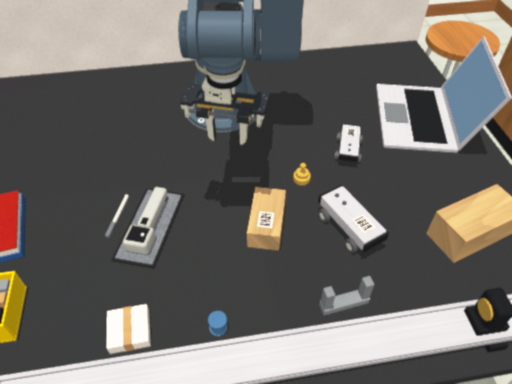

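View pics/dtop.png

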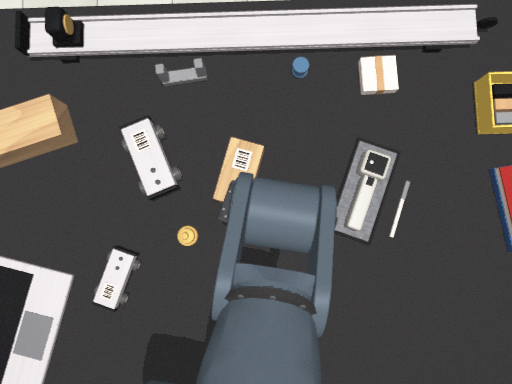

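The scanner lies flat and centred on its pad, at about (461,-242) mm against the pad centre at (463,-244). The cart and block haven't moved, and the arm is clear of everything. Handing in.

```bash
python3 -c "
from rig import *
print(close_job())"
```

```text
the job is handed in; nothing more can be done
None
```

I scanned the large four-wheeled cart's label and put the scanner back on its pad. The job was handed in at about 19 s of the 51 s allowed; the hand-in gives no verdict.

- **Scan:** I held the scanner about 81 mm above the cart's label for about 3 s. The head centre measured within about 1 mm of the label centre, and the tilt was under 4°. On both trips past the wooden block I kept the window above its scanning range.
- **Return:** The scanner was lowered to light contact (about 3 N) and released. It lies flat about 3 mm from the pad's centre and within 1° of its length. The arm is clear with the gripper open.
- **Cart and block:** Their measured positions agree with the start to within 1 mm.
- **Readings that disagreed:** The two cameras differ by 2–3 mm. Some automatic fits were unusable, namely the first pad outlines and the first scene-view label. I measured the pad again once it was empty, and used the top-view label checked against the cart's outline.

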